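Shoot the bolt of the garage lock box

TASK

Lock the grey lock box on the bench: with one fingertip press the long spring catch plate down and hold it down while the other fingertip pushes the bolt by its upright lug all the way home through the keeper. Then let the catch spring back up behind the bolt and leave everything clear, without lifting or disturbing any of the things that stand around.

Things in the scene. Friction and masses are not known exactly. Their poses are not given: they have to be found in the camera images.
- lockbox: Grey steel box fixed to the bench, 220 (its x) by 320 (its y) by 80 mm high; origin under its centre, z up. On its flat top a steel slide bolt moves along the box's +y over the line x = 0; bar 20 mm wide, its top 20 mm above the box top. The long catch plate lies on the bolt's -x side, the bolt's upright lug on its +x side; between them there is only the low bar.
- keeper (a point): Centre of the top of the keeper strap on the lid end, which the bolt enters: box frame x 0, y +80, z 106 mm; 34 mm wide (box x), 16 mm long (box y). A like guide strap, 10 mm long, stands at y +47 mm.
- catch_top (a point): Centre of the top face of the catch plate: a level steel strip 110 mm long (box y), 26 mm wide (box x), 4 mm thick; box frame x -32, y -25, z 114 mm when up (34 mm above the box top). Pressed anywhere along it, it sinks straight down; a fingertip may slide along it. Axes as the box's.
- catch (a joint): How far the catch plate is pressed down, m: 0 up (locking), 0.010 bottom stop. Spring 2 N at first, 6 N at the bottom. It frees the bolt only when pressed more than 0.006; let up on the way, it drops into the bolt's next notch (every 14 mm) and blocks it again. With the bolt home it springs up to 0 and locks it.
- lug_face (a point): Centre of the face to push (it looks to box -y) of the bolt's upright lug, a steel plate 28 mm wide (box x), 8 mm thick, spanning 10 to 46 mm above the box top; box frame x +30, y -39, z 108 mm with the bolt at 0; moves with the bolt. Free space behind it down to the box top. Two level fingertips 60 mm apart along box x: one rests on the plate, the other is behind the lug.
- bolt (a joint): How far the bolt has slid, m: about 0 drawn back (start), 0.057 fully home at its stop (box +y). Friction about 3 N; the catch blocks it while up. Home and locked it has 2 to 3 mm of play.
- socket: Bystander: steel wrench socket 26 mm across, 36 mm tall, standing loose on the box top beyond the lug side; origin under its centre.
- tape: Bystander: black roll of tape, 60 mm across, 24 mm tall, lying loose on the lid end of the box; origin under its centre.
- jar: Bystander: small glass jar, 64 mm across, 75 mm tall, on the bench; origin under its centre.
- mug: Bystander: white mug, 80 mm across, 92 mm tall, on the bench; origin under its centre.
- spray: Bystander: plain aluminium spray can, 64 mm across, 190 mm tall, on the bench; origin under its centre.
- wrench: Bystander: spanner lying on the bench beyond the box.
- screwdriver: Bystander: screwdriver lying on the bench.
- piston: Bystander: aluminium engine piston, 76 mm across, 55 mm tall, on the bench; origin under its centre.

How it is judged (in metres and radians):
On the way, in this order (a step that is already met when the one before it is completed fails the run):
1. the catch plate is pressed down with the bolt still drawn back (value of joint catch above 0.006 m and value of joint bolt below 0.008 m), for 0.1 s.
2. the bolt slides past the middle of its travel with the catch plate held down (value of joint catch above 0.0055 m and value of joint bolt between 0.02 and 0.045 m), for 0.04 s.
At the end, for the whole second after the job is handed in: The bolt stands home (joint bolt above 0.0525), the catch plate has sprung up (joint catch below 0.0015) and the bolt is at rest (value of joint bolt above 0.0525 m and value of joint catch below 0.0015 m and velocity of joint bolt below 0.005 m/s); the robot touches nothing.
It fails at once if the catch is let up while the bolt is part-way (value of joint bolt between 0.009 and 0.048 m and value of joint catch below 0.004 m).
It fails at once if a bystander is lifted or pushed away (more than 25 mm) (distance of any of socket, tape, jar, mug, spray, wrench, screwdriver, piston from where it was at the start of the episode above 0.025 m).
It also fails if it takes over 42 s, if anything falls off the work surface, if the arm or the gripper's body presses on something with over 40 N, if the wrist force passes 120 N, or if a joint passes its speed limit or range.

ROBOT

A 6-joint arm with a two-finger parallel gripper is mounted at the origin on the work surface. World frame = base frame: x ahead of the robot, y to its left, z up, the work surface at z = 0. Lengths are in mm, angles in rad, forces in N, time in s.
With the tool pointing down it reaches from about 375 to 825 mm from the base axis. Payload 5.5 kg.
Tool frame: the origin (TCP) lies midway between the tips of the shut fingers; the grasp point (between the pads) lies 19 mm behind it; z points along the fingers, y is the line along which they close (so a half turn about z gives the same grasp; the last joint's range is limited). The gripper opens to 85 mm and grips with 20 to 120 N. Pads are 22 mm wide; open, the fingers measure 114 mm over their backs; the gripper's body (76 mm by 85 mm) begins 54 mm behind the grasp point. The pads swing forward as they close: fully open they stand 13 mm farther back than shut.
Start: joints at [-1.212, 0.314, -0.047, 1.21, 0, 1.571], TCP at [210.687, -561.788, 231.299] pointing down, gripper open.
Joint ranges: [-2.67, 2.67], [-0.69, 1.73], [-1.03, 1.25], [-2.08, 2.16], [-1.42, 1.45], [-3.14, 3.14]. Speed limits (rad/s): [2.39, 2.39, 3.01, 3.14, 3.14, 3.14].

INTERFACE

Orientations are given as a rotation vector (axis times angle).
In Python, from cell import manip gives the robot as it stands.
- The arm moves only by the shell command python3 -m creep 'ROWS' [OPENING]. ROWS is JSON, a list of rows, each a list of 4 numbers: the shift along the tool's x, y, z in units of 150 mm (1.0 is 150 mm), then the turn about the tool's z in units of 90 degrees (1.0 is 90 degrees). A call has 1 to 5 rows; each row is the pose to reach, as a shift and turn from the pose commanded when the call began, along the tool's axes at that moment; what a row does not reach only later rows make up. A row lasts 1/12 s, in which the tool goes at most 41.7 mm and 7.16 degrees, less where a joint would pass 70% of its speed; a pose out of reach is approached as far as the arm can. A call with a number of a shift or a turn outside -1 to 1 is refused whole. A call with a gripper value outside its range is refused whole. OPENING is the closure, from -1 (fully open) to 1 (shut), set as the call begins (- or left out, the last holds). The fingers move at their own pace and stop on an object; the grip force is fixed at half the most. Time passes only in rows, so rows that repeat a pose let the fingers close. It gives the time, the measured TCP pose, the force, the opening and the grip force at its end, in the units of the state.
- manip.read_state(): the state, without advancing time (a new reading comes with each control period).
- manip.snapshot(name): name is "side" or "top"; returns a dict with "image" (480x640x3 uint8, red, green, blue), "z_map" (480x640 float32, mm along the optical axis (not along the pixel's ray), 0 where there is no reading), "fovy" (degrees; the focal length in pixels is half the picture's height over the tangent of half this angle, whatever the lens; pixels are square), "cx", "cy" (the principal point, pixels), "eye" and "attitude" of the camera in the world. Camera axes: x right, y up, looking along -z (the intrinsics and any distortion apply to the point x, -y, -z); pixel columns grow to the right and rows downward; lengths in mm; the calibration is good to about 2 mm. A picture is of the moment at which its call begins.
- manip.close_job(): hands the job in; it is judged then, once.
The state is a dict: "clock": time; "joint_pos": joint angles; "joint_vel": joint speeds; "tau": joint torques, N m; "position": TCP position; "tool_rot": TCP orientation; "force": force on the tool from outside, world axes, zero at the start; "torque": the same for the moment, N m; "grip_width": finger opening in mm; "gripper_force": force on a finger pad.
Only numpy, scipy, OpenCV 4.12 (cv2) and the standard library are available. Lean on these libraries where they do the work, as an engineer would, in place of code of your own. Each camera call takes 0.05 s, during which the arm holds its last target. There are 200 camera calls.

## Working session

There is one attempt and no reset: what is moved stays moved. The work goes in short steps, Python scripts to look and compute and a shell command to move; the robot and the scene stay as the last step left them, time stands still between calls to the robot, and variables do not carry over. Pictures are saved under pics/ and viewed, at most 10 in all, crops included, and the job is handed in when it is done.

```bash
mkdir -p pics; ls; python3 - <<'E'
from cell import manip
import cv2,numpy as np
for n in("top","side"):
    s=manip.snapshot(n); cv2.imwrite(f"pics/{n}0.png",s["image"][:,:,::-1]); np.savez(f"{n}0.npz",**s)
    print(n,{k:v for k,v in s.items() if k not in("image","z_map")})
print(manip.read_state())
E
```

```text
pics
top {'fovy': 42.525099789497325, 'cx': 313.0417772620051, 'cy': 240.97788419176644, 'eye': array([ 293.49609208,   -4.67100052, 1787.98915915]), 'attitude': array([ 0.11844922, -0.12651035, -1.55724761])}
side {'fovy': 48.135932617950154, 'cx': 312.0047024499087, 'cy': 247.38913538822308, 'eye': array([ 420.7717761 ,  715.6590536 , 1047.07290989]), 'attitude': array([ 0.12138015, -0.93546733, -2.77420629])}
{'clock': 0.1, 'joint_pos': array([-1.21198072e+00,  3.14151588e-01, -4.79657956e-02,  1.21020909e+00,
        2.38724640e-06,  1.57080924e+00]), 'joint_vel': array([-2.48027781e-04, -1.41508020e-03,  2.96029397e-03,  8.06780318e-04,
       -3.90689224e-05, -9.30499260e-04]), 'tau': array([ 2.52014415e-04, -5.40769207e+01,  3.40539980e+01,  1.12113604e-02,
        4.73013824e-05,  3.41634006e-06]), 'position': array([ 210.51826755, -561.30307639,  230.528844  ]), 'tool_rot': array([-3.08969040e+00, -5.60318804e-01,  4.25028253e-04]), 'force': array([1.04614989, 0.20089023, 0.42947434]), 'torque': array([ 0.02353341,  0.01470145, -0.02589369]), 'gripper_force': 0.0, 'grip_width': 85.44448794072815}
```

View pics/top0.png

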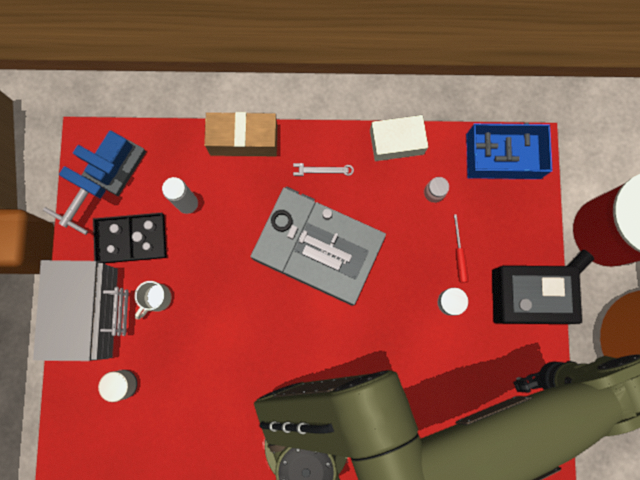

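View pics/side0.png

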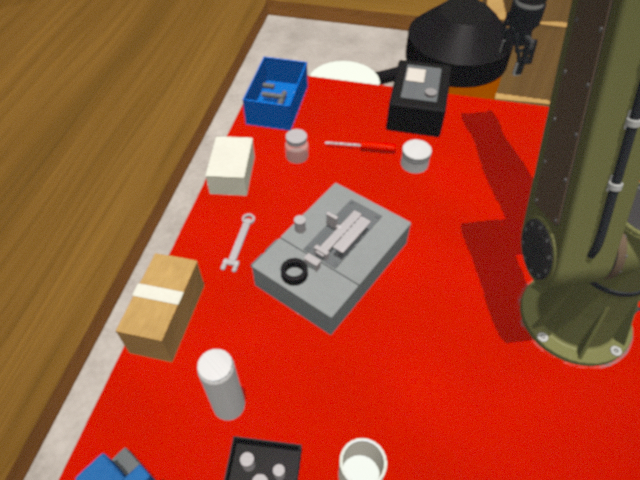

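The top view shows the box around (318,245). Its lid end, with the tape at (282,220), points up-left. The catch plate is near (325,252), the lug near (335,237) and the socket at (327,213). Next I'll measure with depth.

```bash
cat > h.py <<'E'
import numpy as np,cv2
from scipy.spatial.transform import Rotation as R
def cloud(s):
    z=np.asarray(s["z_map"],float);h,w=z.shape
    f=h/2/np.tan(np.radians(float(s["fovy"]))/2)
    u,v=np.meshgrid(np.arange(w),np.arange(h))
    c=np.stack([(u-float(s["cx"]))/f*z,-(v-float(s["cy"]))/f*z,-z],-1)
    P=c@R.from_rotvec(s["attitude"]).as_matrix().T+s["eye"]
    P[z==0]=np.nan
    return P
def rect(P,lo,hi,reg):
    m=(P[...,2]>lo)&(P[...,2]<hi)&(P[...,0]>reg[0])&(P[...,0]<reg[1])&(P[...,1]>reg[2])&(P[...,1]<reg[3])
    n,l,st,_=cv2.connectedComponentsWithStats(m.astype(np.uint8))
    out=[]
    for i in range(1,n):
        if st[i,4]>=6:
            q=P[l==i]; out.append((st[i,4],q.mean(0).round(1),[np.round(t,1) for t in cv2.minAreaRect(q[:,:2].astype(np.float32))]))
    return out
E
python3 - <<'E'
from h import *
for n in("top","side"):
    s=np.load(n+"0.npz");P=cloud(s)
    print(n,P[245,318] if n=="top" else P[255,330])
    if n=="top": c=P[245,318]
    reg=(c[0]-220,c[0]+220,c[1]-220,c[1]+220)
    for lo,hi in((-10,10),(70,90),(60,135),(97,103),(108,119),(120,132)):
        for o in sorted(rect(P,lo,hi,reg),key=lambda o:-o[0])[:5]: print(lo,hi,o)
E
```

```text
top [547.37903215 -25.83878992 105.60216056]
-10 10 (np.int32(12877), array([529.8, -24.7,   0.7]), [array([547.4, -25.8]), array([439.9, 440. ]), np.float64(0.0)])
70 90 (np.int32(7304), array([549.7, -31.1,  80.9]), [array([556.9, -28.8]), array([320.8, 228.3]), np.float64(65.8)])
70 90 (np.int32(123), array([622.4,  77. ,  81.2]), [array([621.9,  77.1]), array([32.9, 34.3]), np.float64(55.9)])
70 90 (np.int32(7), array([527.8, -56.6,  82.4]), [array([528.5, -56.8]), array([5.4, 5.7]), np.float64(5.5)])
70 90 (np.int32(7), array([522.2, -69.8,  83.2]), [array([522.2, -69.8]), array([8.7, 5.6]), np.float64(70.1)])
70 90 (np.int32(7), array([515.7, -82.6,  81.7]), [array([515.1, -82.2]), array([5.4, 7.1]), np.float64(88.6)])
60 135 (np.int32(8914), array([551.7, -27.3,  84.8]), [array([557.1, -28.9]), array([321.2, 229.1]), np.float64(65.7)])
97 103 (np.int32(149), array([530.9, -74.7,  99.9]), [array([532. , -71.6]), array([94. , 32.6]), np.float64(62.8)])
97 103 (np.int32(66), array([561.2, -10.2, 100.3]), [array([561., -10.]), array([44.8, 20.1]), np.float64(65.3)])
97 103 (np.int
[... 1921 characters left out ...]
 103 (np.int32(30), array([574.5,  23.5,  99.3]), [array([575.6,  23.1]), array([ 6. , 29.8]), np.float64(65.6)])
97 103 (np.int32(20), array([639.3,  92.3, 101.4]), [array([638.7,  92. ]), array([ 8.5, 18.4]), np.float64(14.4)])
108 119 (np.int32(466), array([512.1, -31.6, 113.2]), [array([511.4, -33.3]), array([113.4,  28. ]), np.float64(66.4)])
108 119 (np.int32(87), array([634. , -44.9, 114.5]), [array([634.6, -45.5]), array([22.9, 25.4]), np.float64(12.9)])
108 119 (np.int32(39), array([563.4, -63.1, 113.8]), [array([564.3, -62.9]), array([ 6.5, 27.9]), np.float64(74.4)])
120 132 (np.int32(46), array([564.9, -65.5, 124.8]), [array([564.7, -66.5]), array([10.4, 26.9]), np.float64(63.3)])
```

```bash
cat > go.py <<'E'
import sys
from h import *
from cell import manip
# target box-frame x,y and world z -> shift in tool axes (units of 150 mm), turn (units of 90 deg)
O=np.array([552.7,-25.8]);a=np.radians(-24.2)
bx=np.array([np.cos(a),np.sin(a)]);by=np.array([-bx[1],bx[0]])
s=manip.read_state();p=s["position"];M=R.from_rotvec(s["tool_rot"]).as_matrix()
d=p[:2]-O
print("t",s["clock"],"box xyz",np.round([d@bx,d@by,p[2]],1),"F",s["force"].round(1),"w",round(s["grip_width"],1),"q",s["joint_pos"].round(2),"tilt",M[:,2].round(3))
if len(sys.argv)>3:
    x,y,z=map(float,sys.argv[1:4])
    t=np.append(O+x*bx+y*by,z)
    ax=np.cross([0,0,1.],np.append(bx,0))
    best=[np.degrees(np.arctan2(*(M[:,1:2]*0+0)[:2].ravel())) ] if 0 else []
    for sg in(1,-1):
        v=M.T@np.append(sg*bx,0)   # wanted tool y, in tool axes
        best.append(np.degrees(np.arctan2(-v[0],v[1])))
    print("shift",(M.T@(t-p)/150).round(4),"turn options",(np.array(best)/90).round(4))
E
sed -i '/if 0 else/s/.*/    best=[]/;/ax=np.cross/d' go.py
python3 go.py 0 -70 230
```

```text
t 0.1 box xyz [ -92.6 -628.7  230.5] F [1.  0.2 0.4] w 85.4 q [-1.21  0.31 -0.05  1.21  0.    1.57] tilt [-0.001  0.001 -1.   ]
shift [ 3.061  -2.2102  0.0069] turn options [-0.5027  1.4973]
```

```bash
python3 -m creep '[[1,-0.72,0,0],[1,-0.72,0,0],[1,-0.72,0,0],[1,-0.72,0,0],[1,-0.72,0,0]]' -0.15; python3 -m creep '[[1,-0.72,0,0],[1,-0.72,0,0],[1,-0.72,0,0],[1,-0.72,0,0],[1,-0.72,0,0]]'; python3 -m creep '[[0,0,0,-0.4],[0,0,0,-0.4],[0,0,0,-0.4],[0,0,0,-0.4],[0,0,0,-0.4]]';python3 go.py 0 -66 230
```

```text
clock: 0.52
position: [314.6, -404.0, 230.9]
tool_rot: [-3.088, -0.564, -0.001]
force: [0.6, -0.4, 0.5]
grip_width: 49.2
gripper_force: 0.0
clock: 0.93
position: [417.3, -250.5, 231.1]
tool_rot: [-3.089, -0.565, -0.001]
force: [0.1, 0.7, -0.0]
grip_width: 49.2
gripper_force: 0.0
clock: 1.35
position: [415.5, -253.9, 230.9]
tool_rot: [-2.764, -1.492, 0.001]
force: [0.3, 0.0, -0.2]
grip_width: 48.9
gripper_force: 0.0
t 1.35 box xyz [ -31.6 -264.3  230.9] F [ 0.3  0.  -0.2] w 48.9 q [-0.55  0.1  -0.31  1.16 -0.    1.6 ] tilt [-0.001  0.    -1.   ]
shift [1.3384e+00 3.0000e-04 6.0000e-03] turn options [-0.1007  1.8993]
```

```bash
python3 -m creep '[[0.9,0,0,-0.1],[0.9,0,0,-0.1],[0.9,0,0,-0.1],[0.9,0,0,-0.1],[0.9,0,0,-0.1]]' >/dev/null; python3 -m creep '[[0,0,0,0],[0,0,0,0]]' ;python3 go.py 0 -66 145
```

```text
clock: 1.93
position: [489.8, -142.4, 231.0]
tool_rot: [-2.644, -1.696, 0.002]
force: [-1.2, 0.0, 0.5]
grip_width: 49.2
gripper_force: 0.0
t 1.9333 box xyz [  -9.6 -132.2  231. ] F [-1.2  0.   0.5] w 49.2 q [-0.28  0.15 -0.26  1.16 -0.    1.72] tilt [-0.001 -0.    -1.   ]
shift [0.4422 0.0609 0.5731] turn options [-0.0051  1.9949]
```

```bash
python3 -m creep '[[0.44,0.06,0,-0.005],[0.44,0.06,0,-0.005],[0.44,0.06,0.5,-0.005],[0.44,0.06,0.57,-0.005],[0.44,0.06,0.57,-0.005]]' >/dev/null; python3 -m creep '[[0,0,0,0],[0,0,0,0],[0,0,0,0]]' >/dev/null;python3 go.py 0 -66 125; python3 - <<'E'
from h import *
from cell import manip
ims=[]
for n,u,v,r in(("top",325,250,60),("side",340,240,70)):
    s=manip.snapshot(n);np.savez(n+"1.npz",**s)
    ims.append(cv2.resize(s["image"][v-r:v+r,u-r:u+r,::-1],(400,400),interpolation=cv2.INTER_CUBIC))
cv2.imwrite("pics/a.png",np.hstack(ims))
E
```

```text
t 2.6 box xyz [  2.2 -65.7 148.4] F [0.3 1.2 1.1] w 48.8 q [-0.16  0.24 -0.34  0.99 -0.    1.83] tilt [ 0.004 -0.001 -1.   ]
shift [-0.0021 -0.0155  0.1562] turn options [-7.0000e-04  1.9993e+00]
```

View pics/a.png

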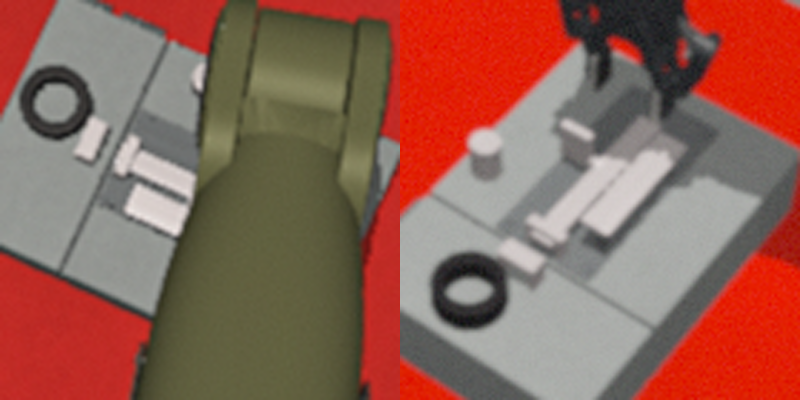

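The side crop shows one fingertip at (665,115) over the rear of the catch plate and the other at (600,85) behind the lug. I'll descend now.

```bash
python3 -m creep '[[0,-0.015,0.1,0],[0,-0.015,0.2,0],[0,-0.015,0.2,0],[0,-0.015,0.2,0]]'|grep -E 'pos|force'; python3 -m creep '[[0,0,0.02,0],[0,0,0.04,0],[0,0,0.04,0]]'|grep -E 'pos|force';python3 -m creep '[[0,0,0.013,0],[0,0,0.013,0],[0,0,0.013,0]]'|grep -E 'pos|force';python3 go.py 0 -66 100
```

```text
position: [524.2, -84.8, 116.5]
force: [-0.5, -0.9, -0.2]
gripper_force: 0.0
position: [525.0, -84.8, 110.4]
force: [1.5, -0.5, 1.3]
gripper_force: 0.9
position: [524.9, -84.8, 108.4]
force: [1.1, -0.2, 2.7]
gripper_force: 1.3
t 3.5333 box xyz [ -1.1 -65.2 108.4] F [ 1.1 -0.2  2.7] w 49.0 q [-0.16  0.27 -0.4   0.9  -0.    1.83] tilt [ 0.001 -0.    -1.   ]
shift [-0.0055  0.0075  0.0558] turn options [ 2.0000e-04 -1.9998e+00]
```

```bash
python3 -m creep '[[0,0,0.02,0],[0,0,0.02,0],[0,0,0.02,0]]'|grep -E 'pos|force'; python3 -m creep '[[0,0,0.015,0],[0,0,0.015,0],[0,0,0.015,0]]'|grep -E 'pos|force';python3 -m creep '[[0,0,0.01,0],[0,0,0.01,0],[0,0,0.01,0]]'|grep -E 'pos|force';python3 go.py 0 -66 100
```

```text
position: [524.8, -84.8, 105.1]
force: [2.8, -1.0, 3.0]
gripper_force: 1.9
position: [524.8, -84.8, 102.9]
force: [3.7, -1.2, 5.8]
gripper_force: 2.4
position: [524.7, -84.8, 101.4]
force: [2.7, -0.3, 6.5]
gripper_force: 2.6
t 4.2833 box xyz [ -1.4 -65.2 101.4] F [ 2.7 -0.3  6.5] w 49.2 q [-0.16  0.28 -0.41  0.88 -0.    1.83] tilt [ 0.001 -0.    -1.   ]
shift [-0.005   0.0091  0.0095] turn options [ 2.0000e-04 -1.9998e+00]
```

```bash
python3 -m creep '[[0,0,0.01,0],[0,0,0.01,0],[0,0,0.01,0]]'|grep -E 'pos|force'; python3 -m creep '[[0,0,0,0],[0,0,0,0]]'|grep -E 'pos|force';python3 - <<'E'
from h import *
from cell import manip
s=manip.snapshot("side");P=cloud(s);print([o for o in rect(P,97,119,(470,545,-75,20)) if o[0]>30])
cv2.imwrite("pics/b.png",cv2.resize(s["image"][180:290,270:420,::-1],(750,550),interpolation=cv2.INTER_CUBIC))
E
```

```text
position: [524.8, -84.8, 100.9]
force: [1.0, -1.1, 13.4]
gripper_force: 6.8
position: [524.8, -84.8, 100.9]
force: [0.5, -1.2, 12.4]
gripper_force: 6.7
[(np.int32(564), array([518.5, -33.5, 102.9]), [array([524.9, -35.6]), array([105.3,  55.3]), np.float64(66.3)])]
```

View pics/b.png

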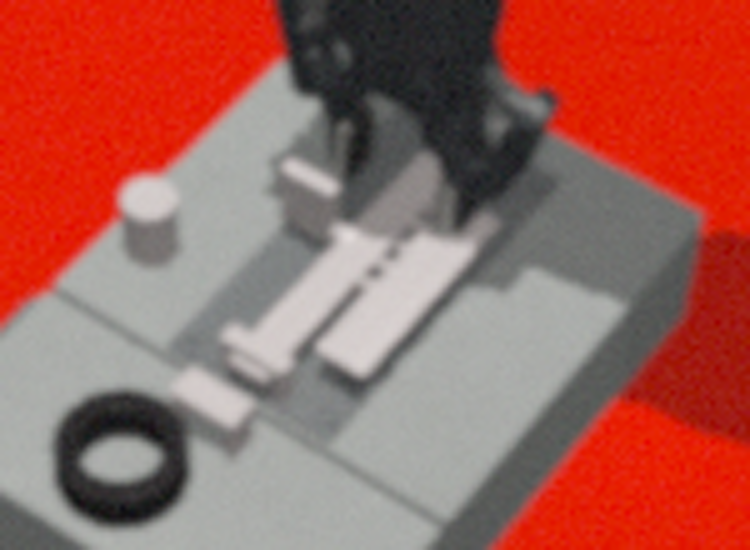

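Force stepped to 12 N, so the catch is on its bottom stop. The picture shows the plate lowered (finger at (470,190)) and the other finger at (350,170) behind the lug at (310,195). Now I'll push.

```bash
python3 -m creep '[[0.03,0,0,0],[0.06,0,0,0],[0.09,0,0,0],[0.12,0,0,0],[0.15,0,0,0]]'|grep -E 'pos|force';python3 go.py; python3 -m creep '[[0.03,0,0,0],[0.06,0,0,0],[0.09,0,0,0],[0.1,0,0,0],[0.1,0,0,0]]'|grep -E 'pos|force';python3 go.py 0 7 101
```

```text
position: [531.8, -68.7, 100.9]
force: [-6.7, -17.4, 21.0]
gripper_force: 11.2
t 5.1667 box xyz [ -1.5 -47.7 100.9] F [ -6.7 -17.4  21. ] w 49.2 q [-0.12  0.29 -0.4   0.89 -0.01  1.87] tilt [-0.003 -0.011 -1.   ]
position: [538.0, -54.9, 101.0]
force: [-6.7, -15.8, 18.4]
gripper_force: 9.8
t 5.5833 box xyz [ -1.5 -32.6 101. ] F [ -6.7 -15.8  18.4] w 49.4 q [-0.1   0.29 -0.39  0.89 -0.01  1.9 ] tilt [-0.002 -0.01  -1.   ]
shift [ 0.2637  0.0097 -0.003 ] turn options [-7.0000e-04  1.9993e+00]
```

```bash
python3 -m creep '[[0.03,0,0,0],[0.06,0,0,0],[0.09,0,0,0],[0.12,0,0,0],[0.14,0,0,0]]'|grep -E 'pos|force';python3 go.py 0 7 101; python3 - <<'E'
from h import *
from cell import manip
s=manip.snapshot("side")
cv2.imwrite("pics/c.png",cv2.resize(s["image"][180:290,270:420,::-1],(750,550),interpolation=cv2.INTER_CUBIC))
E
```

```text
position: [546.5, -35.9, 100.9]
force: [-7.0, -16.2, 19.7]
gripper_force: 10.6
t 6.0 box xyz [ -1.5 -11.8 100.9] F [ -7.  -16.2  19.7] w 49.4 q [-0.06  0.31 -0.37  0.9  -0.01  1.94] tilt [-0.003 -0.011 -1.   ]
shift [ 0.1252  0.0099 -0.0019] turn options [-1.000e-03  1.999e+00]
```

View pics/c.png

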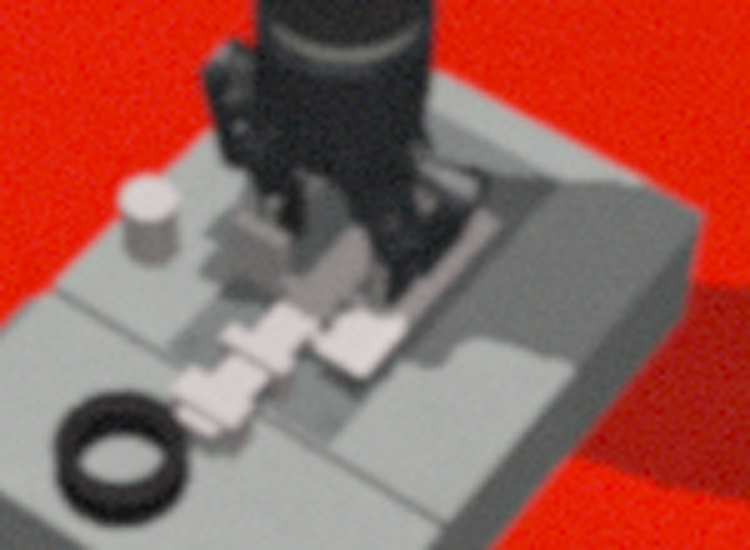

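The bolt nose has entered the keeper at (220,400) and the lug has moved to (250,245). I'll push on to the stop.

```bash
python3 -m creep '[[0.03,0,0,0],[0.06,0,0,0],[0.08,0,0,0],[0.1,0,0,0],[0.1,0,0,0]]'|grep -E 'pos|force'; python3 -m creep '[[0.015,0,0,0],[0.03,0,0,0],[0.03,0,0,0]]'|grep -E 'pos|force';python3 go.py 0 7 101
```

```text
position: [552.8, -21.8, 100.9]
force: [-6.3, -13.4, 18.2]
gripper_force: 10.0
position: [553.8, -19.5, 100.9]
force: [-7.6, -19.5, 21.3]
gripper_force: 12.5
t 6.7167 box xyz [ -1.6   6.2 100.9] F [ -7.6 -19.5  21.3] w 49.0 q [-0.03  0.32 -0.35  0.9  -0.01  1.97] tilt [-0.004 -0.013 -1.   ]
shift [ 0.0055  0.0106 -0.0007] turn options [-1.5000e-03  1.9985e+00]
```

```bash
python3 -m creep '[[0.015,0,0,0],[0.02,0,0,0],[0.02,0,0,0]]'|grep -E 'pos|force'; python3 go.py 0 7 101
```

```text
position: [553.9, -19.3, 100.9]
force: [-12.4, -26.7, 25.1]
gripper_force: 17.1
t 6.9667 box xyz [ -1.6   6.4 100.9] F [-12.4 -26.7  25.1] w 49.2 q [-0.02  0.32 -0.35  0.91 -0.02  1.97] tilt [-0.005 -0.018 -1.   ]
shift [ 0.004   0.0106 -0.0006] turn options [-0.0029  1.9971]
```

The bolt stalled at y≈6.4 mm (7 expected) with rising force, so it is at its stop. I'll lift while still lightly pushing.

```bash
python3 -m creep '[[0,0,-0.02,0],[0,0,-0.04,0],[0,0,-0.06,0],[0,0,-0.08,0],[0,0,-0.1,0]]'|grep -E 'pos|force'; python3 -m creep '[[0,0,0,0],[0,0,0,0]]'|grep -E 'pos|force';python3 go.py 0 7 101
python3 - <<'E'
from h import *
from cell import manip
s=manip.snapshot("side");P=cloud(s);print([o for o in rect(P,97,119,(470,545,-75,20)) if o[0]>30])
cv2.imwrite("pics/d.png",cv2.resize(s["image"][180:290,270:420,::-1],(750,550),interpolation=cv2.INTER_CUBIC))
E
```

```text
position: [548.9, -16.7, 109.7]
force: [-8.0, -17.6, -13.7]
gripper_force: 10.7
position: [548.8, -16.6, 110.0]
force: [-8.5, -18.7, -7.4]
gripper_force: 11.3
t 7.55 box xyz [ -7.4   6.8 110. ] F [ -8.5 -18.7  -7.4] w 48.8 q [-0.02  0.31 -0.34  0.94 -0.01  1.97] tilt [-0.017 -0.012 -1.   ]
shift [0.0029 0.0496 0.0592] turn options [-0.0027  1.9973]
[(np.int32(215), array([519.5, -17.2, 109.9]), [array([523.5, -34.7]), array([106.2,  50.2]), np.float64(64.8)])]
```

View pics/d.png

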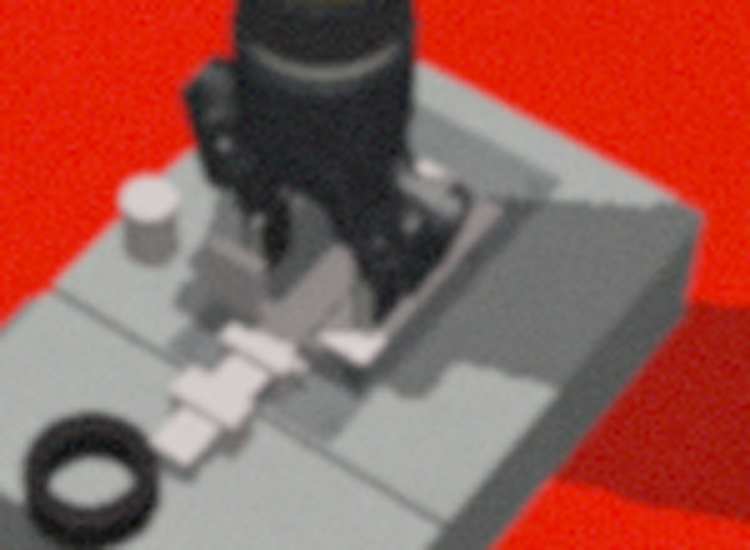

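```bash
python3 -m creep '[[-0.01,0,-0.01,0],[-0.02,0,-0.03,0],[-0.03,0,-0.05,0],[-0.04,0,-0.07,0],[-0.05,0,-0.08,0]]'|grep -E 'pos|force'; python3 -m creep '[[0,0,0,0],[0,0,0,0]]'|grep -E 'pos|force';python3 go.py 0 7 101
```

```text
position: [552.3, -17.7, 125.4]
force: [0.7, 0.1, 0.5]
gripper_force: 0.0
position: [554.3, -17.3, 126.6]
force: [0.6, 0.9, -0.2]
gripper_force: 0.0
t 8.1833 box xyz [ -2.    8.4 126.6] F [ 0.6  0.9 -0.2] w 49.1 q [-0.03  0.29 -0.32  0.96  0.    1.96] tilt [ 0.  0. -1.]
shift [-0.0092  0.0137  0.1708] turn options [ 3.0000e-04 -1.9997e+00]
```

```bash
python3 -m creep '[[0,0,-0.2,0],[-0.1,0,-0.4,0],[-0.3,0,-0.6,0],[-0.5,0,-0.6,0],[-0.6,0,-0.6,0]]'|grep -E 'pos|force'; python3 -m creep '[[-0.25,0,0,0],[-0.5,0,0,0],[-0.75,0,0,0],[-0.9,0,0,0],[-0.9,0,0,0]]'|grep -E 'pos|force'
python3 - <<'E'
from h import *
from cell import manip
ims=[]
for n,u,v in(("top",320,245),("side",330,245)):
    s=manip.snapshot(n);P=cloud(s);P0=cloud(np.load(n+"0.npz"))
    for nm,lo,hi,reg in(("catch",108,119,(470,550,-110,20)),("lug",119,132,(540,620,-90,20)),("socket",108,119,(610,665,-80,-20))):
        print(n,nm,[[o for o in rect(Q,lo,hi,reg) if o[0]>20] for Q in(P0,P)])
    for Q,im in((P0,np.load(n+"0.npz")["image"]),(P,s["image"])):
        m=(im.max(-1)<70)&(Q[...,2]>70)&(Q[...,0]>560)&(Q[...,0]<700)&(Q[...,1]>20)&(Q[...,1]<160)
        q=Q[m][:,:2].astype(np.float32);print(n,"tape",len(q),cv2.minEnclosingCircle(q))
    ims.append(cv2.resize(s["image"][v-70:v+70,u-70:u+70,::-1],(400,400),interpolation=cv2.INTER_CUBIC))
cv2.imwrite("pics/e.png",np.hstack(ims))
E
```

```text
position: [518.0, -101.6, 219.1]
force: [-0.4, -0.3, -0.6]
gripper_force: 0.0
position: [460.6, -226.0, 216.8]
force: [0.4, -0.5, 0.3]
gripper_force: 0.0
top catch [[(np.int32(301), array([514. , -36.9, 114.5]), [array([513.7, -37.2]), array([109.5,  26.9]), np.float64(66.1)])], [(np.int32(308), array([513.6, -37.9, 114.2]), [array([513.8, -37.2]), array([109.6,  26.5]), np.float64(66.2)])]]
top lug [[(np.int32(30), array([566.2, -70.2, 127. ]), [array([566.8, -70.5]), array([ 7.6, 28.2]), np.float64(64.3)])], [(np.int32(25), array([588.6, -19.2, 124.8]), [array([590.1, -20. ]), array([ 7.4, 28.7]), np.float64(66.7)])]]
top socket [[(np.int32(58), array([636.6, -49.6, 114.8]), [array([637.5, -50. ]), array([24.8, 22.4]), np.float64(1.2)])], [(np.int32(51), array([635.7, -49.4, 115. ]), [array([635.6, -48.6]), array([25.3, 20.6]), np.float64(20.7)])]]
top tape 212 ((617.41845703125, 75.96675872802734), 29.29608726501465)
top tape 204 ((626.8633422851562, 90.3529052734375), 29.351015090942383)
side catch [[(np.int32(464), array([512.1, -31.8, 113.2]), [array([511.2, -33.9]), array([112.3,  28. ]), np.float64(66.4)])], [(np.int32(457), array([512.1, -31.6, 113.2]), [array([511.2, -34.3]), array([111.5,  27. ]), np.float64(66.1)])]]
side lug [[(np.int32(48), array([565. , -65.5, 124.6]), [array([564.7, -66.5]), array([10.4, 26.9]), np.float64(63.3)])], [(np.int32(55), array([587.3, -14.8, 124.4]), [array([586.7, -16.2]), array([11.7, 29. ]), np.float64(62.0)])]]
side socket [[(np.int32(87), array([634. , -44.9, 114.5]), [array([634.6, -45.5]), array([22.9, 25.4]), np.float64(12.9)])], [(np.int32(92), array([634.4, -44.5, 114.7]), [array([634.6, -45.8]), array([22.9, 28.8]), np.float64(13.4)])]]
side tape 391 ((616.3831787109375, 82.79155731201172), 29.926639556884766)
side tape 407 ((626.3666381835938, 97.33267974853516), 29.166072845458984)
```

View pics/e.png

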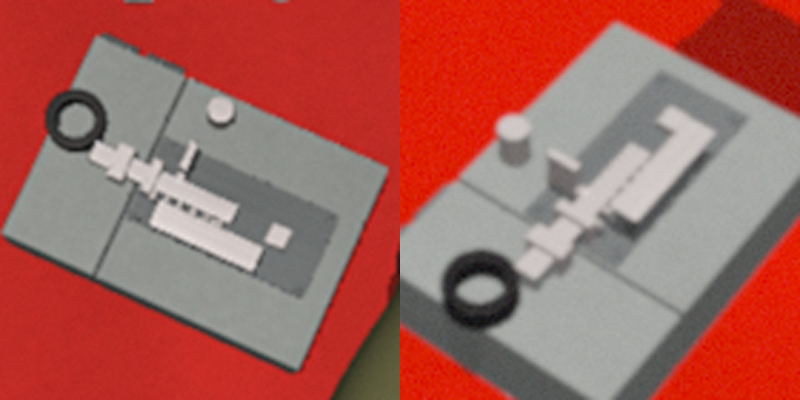

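The catch is fully up at 114 mm. The lug has moved about 55.5 mm, so the bolt is home and locked. The bolt nose slid the tape about 17 mm, within the 25 mm limit, and the socket is untouched. The arm is clear, so I'm handing in.

```bash
python3 -m creep '[[0,0,0,0],[0,0,0,0]]'|grep force; python3 -c "
from cell import manip
print(manip.close_job())"
```

```text
force: [0.2, -0.2, 1.0]
gripper_force: 0.0
the job is handed in; nothing more can be done
None
```

The box is locked and the job handed in at about 9 s (no verdict returned): bolt home by camera (about 55.5 mm of travel), catch sprung up behind it, arm clear; the bolt's nose slid the tape about 17 mm (limit 25 mm), the socket did not move, and I did not re-measure the other bystanders.

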